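# Snap the rolling pin into its spring-clip stand

## Task

Put the slim wooden rolling pin that was left on the hob away in its clip stand: lay it level along the two pairs of spring fingers, with its ends sticking out about equally, and press it down until both pairs have snapped around it and it sits fully home on the rests, then let go. Press only as hard as it takes, never over 30 N, and leave the spice jar, the mug and the garlic where they are.

Things in the scene. Friction and masses are not known exactly. Their poses are not given: they have to be found in the camera images.
- rolling_pin: slim wooden rolling pin: round rod 24 mm thick, 240 mm long, about 0.12 kg, lying on the flat black hob, whose glass is 7 mm above the worktop. Its last 25 mm at each end are darker and slightly tapered; grip the round middle (it can roll, slowly). Origin: middle of the rod, on its axis (12 mm above what it lies on); x axis along the rod. Roll about x and which end is which do not matter.
- stand: clip stand fixed to the worktop: wooden foot 190 x 90 x 14 mm (x by y), two tubes; in them two steel posts that carry a dark bar with two spring clips. Origin: on the worktop under the foot's centre; x along the clipped rod; z up. Post height differs each time and is NOT reported: the axis of the rod, when home, lies anywhere from 80 to 126 mm above the worktop.
- clip_a (a point): point on the worktop under the clip at stand x = +55 mm, y = 0. Each clip is 16 mm long (94 mm free between the two for the gripper): a flat rest block and a left and a right sprung steel finger. Flared mouth about 44 mm wide, throat 19.5 mm. Measured from the rod's axis when home: lips 6 mm above, tops of the flares 17 mm above, top of the bar between the clips 42 mm below.
- clip_b (a point): point on the worktop under the clip at stand x = -55 mm, y = 0. Pressing the rod in: it meets the lips about 14 mm above home; passing them takes about 9 to 16 N (both clips together); the force falls as the rod passes the lips, about 6 mm above home, and rises steeply once it meets the rests.
- cradle (a joint): how far the clip bar has been pushed down on its rubber cushions (m): about 0.0002 unloaded, 1 mm for each 10 N of downward load, stop at 8 mm. Must stay under 3.5 mm (a press of a little over 30 N, the weight of pin and bar included).
- jaw_al (a joint): opening of the spring finger at stand x = +55 mm, left (+y) side, rad: 0 empty, about 0.08 while the rod passes the lips, about 0.03 with the rod home
- jaw_ar (a joint): the same, stand x = +55 mm, right (-y) side
- jaw_bl (a joint): the same, stand x = -55 mm, left (+y) side
- jaw_br (a joint): the same, stand x = -55 mm, right (-y) side
- spice_jar: bystander: spice jar with a dark cap, 44 mm in diameter, 105 mm tall, upright; origin under its centre; leave alone
- mug: bystander: white spotted mug, 82 mm, 114 mm over the handle, 91 mm tall; origin under its centre; leave alone
- garlic: bystander: garlic bulb, 50 x 50 x 56 mm; origin at its underside; leave alone

How it is judged:
By the outcome, as a careful person would: the job done as asked, in the order asked, and still so for the second after the job is handed in, with the robot touching nothing.
It also fails if it takes over 40 s, if anything falls off the work surface, if the arm or the gripper's body presses on something with over 40 N, if the wrist force passes 120 N, or if a joint passes its speed limit or range.

## Robot

A 6-joint arm with a two-finger parallel gripper is mounted at the origin on a cart in front of the work surface, level with it; the furniture and walls round the work are solid. World frame = base frame: x ahead of the robot, y to its left, z up, the work surface at z = 0. Lengths are in m, angles in rad, forces in N, time in s.
With the tool pointing down it reaches from about 0.375 to 0.9 m from the base axis. Payload 3.1 kg.
Tool frame: the origin (TCP) lies on the centre line of the jaws, within the pads' length; the fingertips stand 8 mm ahead of it and the grasp point (between the pads) lies 11 mm behind it; z points along the fingers, y is the line along which they close (so a half turn about z gives the same grasp; the last joint's range is limited). The gripper opens to 87 mm and grips with 3 to 60 N. Pads are 19 mm wide; open, the fingers measure 117 mm over their backs; the gripper's body (75 mm by 190 mm) begins 51 mm behind the grasp point.
Start: joints at [1.026, 0.527, 1.433, -0, 1.181, -0.178], TCP at [0.224, 0.584, 0.231] pointing down, gripper open.
Joint ranges: [-3.08, 3.08], [-0.75, 2.2], [0.22, 2.44], [-1.43, 4.57], [0, 2.65], [-2.85, 2.85]. Speed limits (rad/s): [2.79, 2.79, 3.14, 3.14, 3.14, 3.14].

## Interface

Orientations are given as a unit quaternion [x, y, z, w].
In Python, from rig import robot gives the robot as it stands. The module is installed in compiled form; this text tells all that it offers.
- The arm moves only by the tool send_rows, never from a script. Its argument "increments" is one flat list of numbers, 7 for each row, row after row: the turn, a rotation vector about the world's x, y, z in rad, then the shift along the world's x, y, z in cm, then the opening, from 0 (shut) to 1 (fully open). A call has 1 to 20 rows; each row shifts and turns the commanded pose from where the row before left it; what a row does not reach is not made up. A row lasts 1/12 s, in which the tool goes at most 41.7 mm and 7.16 degrees, less where a joint would pass 70% of its speed; a pose out of reach is approached as far as the arm can. A call is refused whole if a number of a shift passes 4.17 or a number of a turn 0.125, either way. A call with a gripper value outside its range is refused whole. The fingers move at their own pace and stop on an object; "newtons" is the grip in N (left out, the last holds). Time passes only in rows, so rows that do not move let the fingers close. It gives the time, the measured TCP pose, the force, the opening and the grip force at its end, in the units of the state.
- robot.get_obs(): the state, without advancing time (a new reading comes with each control period).
- robot.camera(name): name is "side" or "top" or "wrist"; returns a dict with "image" (384x512x3 uint8, red, green, blue), "range_z" (384x512 float32, m along the optical axis (not along the pixel's ray), 0 where there is no reading), "fx", "fy", "cx", "cy" (pixels), "R" (3x3) and "t" (3): a world point X has camera coordinates R X + t. Camera axes: x right, y down, z forward; pixel columns grow to the right and rows downward; lengths in m; the calibration is good to about 2 mm. A picture is of the moment at which its call begins.
- robot.hand_in(): hands the job in; it is judged then, once.
The state is a dict: "time": time; "q": joint angles; "joint_velocities": joint speeds; "joint_torque": joint torques, N m; "position": TCP position; "tool_rot": TCP orientation; "ft_force": force on the tool from outside, world axes, zero at the start; "moment": the same for the moment, N m; "grip_width": finger opening in m; "grip_force": force on a finger pad.
Only numpy, scipy, OpenCV 4.12 (cv2) and the standard library are available. Lean on these libraries where they do the work, as an engineer would, in place of code of your own. Each camera call takes 0.05 s, during which the arm holds its last target. There are 200 camera calls.

## Working session

There is one attempt and no reset: what is moved stays moved. The work goes in short steps, Python scripts to look and compute and a tool call to move; the robot and the scene stay as the last step left them, time stands still between calls to the robot, and variables do not carry over. Pictures are saved under pics/ and viewed, at most 10 in all, crops included, and the job is handed in when it is done.

Besides the shell and the picture viewer there is one more tool, called after "Emit:" as a command line: name --argument value ..., lists and objects as JSON in quotes. send_rows: Moves the arm, as the interface text tells. Its arguments: {"type":"object","properties":{"increments":{"type":"array"},"newtons":{"type":"number"}},"required":["increments"]}

```bash
mkdir -p pics; cat > h.py <<'E'
from rig import robot
import numpy as np, cv2
def shot(name,fn):
    c=robot.camera(name); cv2.imwrite('pics/'+fn+'.png',c['image'][:,:,::-1]); np.savez('pics/'+fn+'.npz',**c); return c
def load(fn): return dict(np.load('pics/'+fn+'.npz'))
def cloud(c):
    v,u=np.mgrid[:384,:512]; z=c['range_z']
    P=np.stack([(u-c['cx'])/c['fx']*z,(v-c['cy'])/c['fy']*z,z],-1)
    W=(P-c['t'])@c['R']; W[z==0]=np.nan; return W
E
python3 - <<'E'
from h import *
a=shot('top','t0');b=shot('side','s0')
for c in (a,b): print(c['fx'],(-c['R'].T@c['t']).round(3),c['R'].round(2).tolist())
print(robot.get_obs())
cv2.imwrite('pics/both.png',cv2.resize(np.vstack([a['image'],b['image']])[:,:,::-1],(400,600)) )
E
```

```text
346.88756526779645 [ 0.441 -0.083  0.965] [[-0.01, -1.0, 0.01], [-0.99, 0.01, -0.12], [0.12, -0.01, -0.99]]
356.5358924696317 [ 0.528 -0.942  0.652] [[1.0, -0.06, -0.01], [-0.04, -0.53, -0.85], [0.05, 0.84, -0.53]]
{'time': 0.1, 'q': array([ 1.02649533e+00,  5.28395684e-01,  1.43375368e+00,  1.69149231e-05,
        1.18133662e+00, -1.78507933e-01]), 'joint_velocities': array([-0.00130961, -0.00141527, -0.00107384, -0.00053782,  0.00129446,
       -0.0036993 ]), 'joint_torque': array([-6.06366139e-04, -4.40987778e+01, -1.77149981e+01,  6.35381369e-02,
        5.33505308e-02, -5.29131000e-05]), 'position': array([0.22320558, 0.58312647, 0.22966214]), 'tool_rot': array([ 1.81881634e-01,  9.83319976e-01, -8.82747282e-04, -3.42045981e-04]), 'ft_force': array([-0.80658339,  0.82819293,  0.92056185]), 'moment': array([-0.02932113, -0.035506  , -0.00766339]), 'grip_force': 0.0, 'grip_width': 0.08667359972130285}
```

View pics/t0.png

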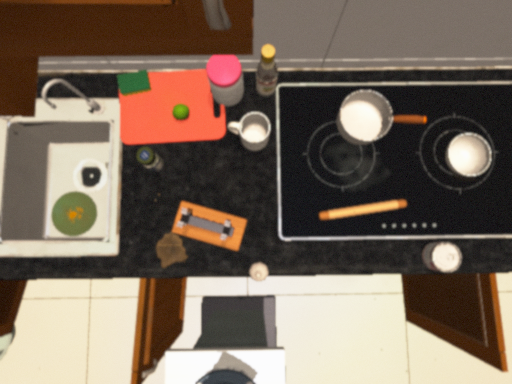

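View pics/s0.png

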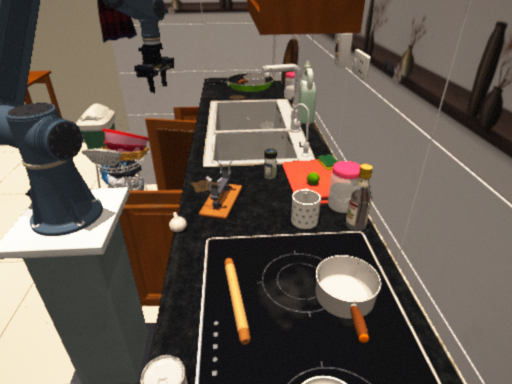

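The top view shows the pin on the hob from (320,215) to (406,204). The stand is at (210,226) with clips at about (185,217) and (230,233). The jar is at (148,158), the mug at (253,130), the garlic at (259,271). The side view agrees.

```bash
python3 - <<'E'
from h import *
for n in ('t0','s0'):
    c=load(n);W=cloud(c);hsv=cv2.cvtColor(c['image'],cv2.COLOR_RGB2HSV)
    col=(hsv[...,0]>5)&(hsv[...,0]<22)&(hsv[...,1]>110)&(hsv[...,2]>110)
    box=lambda x0,x1,y0,y1,z0,z1:(W[...,0]>x0)&(W[...,0]<x1)&(W[...,1]>y0)&(W[...,1]<y1)&(W[...,2]>z0)&(W[...,2]<z1)
    for nm,m in (('pin',col&box(.25,.6,-.62,-.15,.01,.06)),('foot',col&box(.25,.55,-.05,.3,-.005,.035)),('clips',box(.3,.55,-.05,.25,.04,.2))):
        P=W[m]; 
        if len(P)<5: print(n,nm,len(P));continue
        (ctr,sz,an)=cv2.minAreaRect((P[:,:2]*1000).astype(np.float32))
        d=P[:,:2]-P[:,:2].mean(0);v=np.linalg.svd(d,full_matrices=False)[2][0]
        e=d@v
        print(n,nm,len(P),'rect',np.round(ctr),np.round(sz),round(an,1),'mean',P.mean(0).round(4),'yaw',np.degrees(np.arctan2(v[1],v[0])).round(1),'ext',e.min().round(3),e.max().round(3),'z',np.percentile(P[:,2],[5,50,95,100]).round(3))
t=load('t0')['image'][180:285,140:275,::-1];s=load('s0')['image'][150:230,165:255,::-1]
cv2.imwrite('pics/crop.png',np.hstack([cv2.resize(t,(400,311),interpolation=2),cv2.resize(s,(350,311),interpolation=2)]))
E
```

```text
t0 pin 753 rect [ 520. -378.] [ 26. 239.] 7.8 mean [ 0.5203 -0.3766  0.0279] yaw -82.0 ext -0.118 0.121 z [0.022 0.029 0.033 0.035]
t0 foot 1951 rect [476.  70.] [162. 243.] 10.9 mean [0.4702 0.0566 0.0109] yaw -84.2 ext -0.13 0.108 z [-0.001  0.013  0.016  0.03 ]
t0 clips 637 rect [483.  41.] [142.  46.] 73.1 mean [0.4827 0.0406 0.08  ] yaw 73.2 ext -0.07 0.072 z [0.06  0.065 0.12  0.123]
s0 pin 653 rect [ 519. -379.] [ 23. 240.] 8.1 mean [ 0.521  -0.3998  0.0266] yaw -81.9 ext -0.141 0.1 z [0.022 0.027 0.03  0.032]
s0 foot 589 rect [483.  62.] [227. 125.] 85.9 mean [0.4828 0.0198 0.0115] yaw -118.8 ext -0.141 0.084 z [0.007 0.012 0.014 0.021]
s0 clips 405 rect [480.  37.] [140.  46.] 73.3 mean [0.4794 0.0306 0.08  ] yaw -107.0 ext -0.077 0.063 z [0.056 0.08  0.117 0.122]
```

View pics/crop.png

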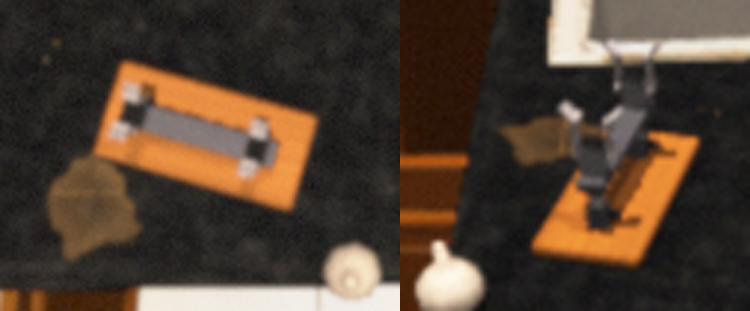

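Emit:
send_rows --increments '[0,0,-0.075,1.29,-2.72,0.05,1,0,0,-0.075,1.29,-2.72,0.05,1,0,0,-0.075,1.29,-2.72,0.05,1,0,0,-0.075,1.29,-2.72,0.05,1,0,0,-0.075,1.29,-2.72,0.05,1,0,0,-0.075,1.29,-2.72,0.05,1,0,0,-0.075,1.29,-2.72,0.05,1,0,0,-0.075,1.29,-2.72,0.05,1,0,0,-0.075,1.29,-2.72,0.05,1,0,0,-0.075,1.29,-2.72,0.05,1,0,0,-0.075,1.29,-2.72,0.05,1,0,0,-0.075,1.29,-2.72,0.05,1,0,0,-0.075,1.29,-2.72,0.05,1,0,0,-0.075,1.29,-2.72,0.05,1,0,0,-0.075,1.29,-2.72,0.05,1,0,0,-0.075,1.29,-2.72,0.05,1,0,0,-0.075,1.29,-2.72,0.05,1,0,0,-0.075,1.29,-2.72,0.05,1,0,0,-0.075,1.29,-2.72,0.05,1,0,0,-0.075,1.29,-2.72,0.05,1]'

```text
time: 1.77
position: [0.4816, 0.0382, 0.2403]
tool_rot: [0.805, 0.594, -0.0, -0.0]
ft_force: [-0.4, -0.6, 0.4]
grip_width: 0.0871
grip_force: 0.0
```

```bash
cat >> h.py <<'E'
from scipy.spatial.transform import Rotation as Ro
def st():
    o=robot.get_obs();R=Ro.from_quat(o['tool_rot']).as_matrix()
    print('t',round(o['time'],2),'p',o['position'].round(4),'yawy',np.degrees(np.arctan2(R[1,1],R[0,1])).round(2),'z',R[:,2].round(3),'F',o['ft_force'].round(1),'M',o['moment'].round(2),'w',round(o['grip_width'],4),'g',round(o['grip_force'],1),'q',o['q'].round(2))
    return o
E
python3 - <<'E'
from h import *
c=shot('wrist','w1');st();W=cloud(c)
print((-c['R'].T@c['t']).round(3))
m=(W[...,2]>.05)&(W[...,2]<.15)&(abs(W[...,0]-.48)<.12)&(abs(W[...,1]-.04)<.12)
P=W[m]
for lo,hi in ((.05,.072),(.075,.095),(.1,.13)):
    Q=P[(P[:,2]>lo)&(P[:,2]<hi)]
    if len(Q)>5:
        print(lo,len(Q),cv2.minAreaRect((Q[:,:2]*1000).astype(np.float32)),np.percentile(Q[:,2],[2,50,98]).round(4))
E
```

```text
t 1.82 p [0.4858 0.0335 0.2408] yawy -17.42 z [ 0.005 -0.004 -1.   ] F [ 3.9 -2.7 -0.1] M [-0.26 -0.13 -0.  ] w 0.0867 g 0.0 q [-0.16  0.33  1.76 -0.    1.05  0.15]
[0.501 0.102 0.395]
0.05 2393 ((482.5430603027344, 47.84514617919922), (124.52896118164062, 23.51702117919922), 73.2907485961914) [0.0615 0.0632 0.0652]
0.075 1029 ((480.75518798828125, 39.98936462402344), (126.08051300048828, 33.75825119018555), 72.93608093261719) [0.0777 0.093  0.0946]
0.1 898 ((481.1220397949219, 42.547119140625), (118.49504089355469, 46.37740707397461), 73.06050872802734) [0.1094 0.1167 0.1233]
```

View pics/w1.png

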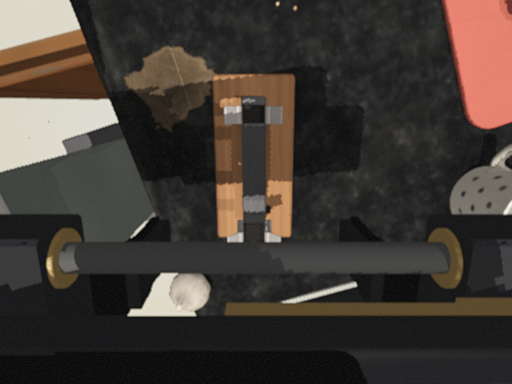

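The wrist view shows the stand at image centre, clips at about (253,113) and (253,205), the garlic at (190,290) and the mug at right. Rest tops are at 0.0935, bar 0.063 and flares 0.123. All three give a home axis at about 0.1055 m. Stand centre is (0.481, 0.040), yaw 73°.

Emit:
send_rows --increments '[0,0,0.0275,0.24,-2.61,-0.56,1,0,0,0.0275,0.24,-2.61,-0.56,1,0,0,0.0275,0.24,-2.61,-0.56,1,0,0,0.0275,0.24,-2.61,-0.56,1,0,0,0.0275,0.24,-2.61,-0.56,1,0,0,0.0275,0.24,-2.61,-0.56,1,0,0,0.0275,0.24,-2.61,-0.56,1,0,0,0.0275,0.24,-2.61,-0.56,1,0,0,0.0275,0.24,-2.61,-0.56,1,0,0,0.0275,0.24,-2.61,-0.56,1,0,0,0.0275,0.24,-2.61,-0.56,1,0,0,0.0275,0.24,-2.61,-0.56,1,0,0,0.0275,0.24,-2.61,-0.56,1,0,0,0.0275,0.24,-2.61,-0.56,1,0,0,0.0275,0.24,-2.61,-0.56,1,0,0,0.0275,0.24,-2.61,-0.56,1,0,0,0,0,0,0,1,0,0,0,0,0,0,1,0,0,0,0,0,0,1,0,0,0,0,0,0,1]'

```text
time: 3.48
position: [0.5197, -0.3765, 0.1508]
tool_rot: [0.654, 0.757, 0.0, -0.001]
ft_force: [-0.3, -0.1, -0.0]
grip_width: 0.0872
grip_force: 0.0
```

```bash
python3 - <<'E'
from h import *
st();c=shot('wrist','w2');t=shot('top','t2');s=shot('side','s2')
for n,k in (('w',c),('t',t),('s',s)):
    W=cloud(k);hsv=cv2.cvtColor(k['image'],cv2.COLOR_RGB2HSV)
    m=(W[...,2]>.015)&(W[...,2]<.04)&(abs(W[...,0]-.52)<.06)&(abs(W[...,1]+.378)<.15)&(hsv[...,1]>90)&(hsv[...,0]<25)
    Q=W[m]
    if len(Q)>10: print(n,len(Q),cv2.minAreaRect((Q[:,:2]*1000).astype(np.float32)),np.percentile(Q[:,2],[5,50,95]).round(4))
E
```

```text
t 3.48 p [ 0.5197 -0.3765  0.1508] yawy 8.36 z [-0.001  0.001 -1.   ] F [-0.3 -0.1 -0. ] M [-0.02  0.07 -0.07] w 0.0872 g 0.0 q [-0.8   0.64  1.46  0.    1.04 -0.95]
w 5443 ((518.3733520507812, -376.2733459472656), (24.003192901611328, 233.4278106689453), 8.062464714050293) [0.023  0.029  0.0316]
t 496 ((516.166259765625, -343.5386047363281), (23.937509536743164, 169.94602966308594), 7.8135786056518555) [0.022  0.0285 0.0325]
s 891 ((518.6847534179688, -379.1093444824219), (23.720046997070312, 241.68072509765625), 8.02144718170166) [0.0203 0.0277 0.0307]
```

View pics/w2.png

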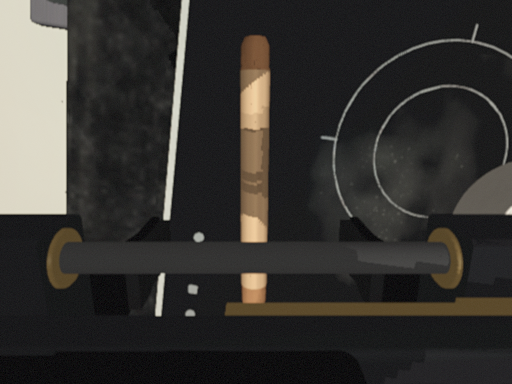

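The pin lies upright in the wrist image, from (255,37) to (254,303), centred between the fingers. Wrist and side views agree on (0.5185, -0.378), angle 8.05°. Descending and gripping.

Emit:
send_rows --increments '[0,0,-0.005,-0.12,-0.15,-1.5,1,0,0,0,0,0,-1.5,1,0,0,0,0,0,-1.5,1,0,0,0,0,0,-1.5,1,0,0,0,0,0,-1.5,1,0,0,0,0,0,-1.5,1,0,0,0,0,0,-1.5,1,0,0,0,0,0,-1.5,1,0,0,0,0,0,-0.6,1,0,0,0,0,0,-0.6,1,0,0,0,0,0,0,1,0,0,0,0,0,0,1]' --newtons 50

```text
time: 4.63
position: [0.519, -0.3795, 0.0194]
tool_rot: [0.656, 0.755, -0.0, 0.0]
ft_force: [-0.4, -0.4, -1.1]
grip_width: 0.0871
grip_force: 0.0
```

Emit:
send_rows --increments '[0,0,0,0,0,0,0.6,0,0,0,0,0,0,0.4,0,0,0,0,0,0,0.2,0,0,0,0,0,0,0,0,0,0,0,0,0,0,0,0,0,0,0,0,0,0,0,0,0,0,0,0,0,0,0,0,0,0,0]' --newtons 50

```text
time: 5.3
position: [0.5187, -0.3795, 0.0189]
tool_rot: [0.656, 0.755, 0.0, -0.0]
ft_force: [-0.7, 0.2, 0.8]
grip_width: 0.0416
grip_force: 0.0
```

Emit:
send_rows --increments '[0,0,0,0,0,0,0,0,0,0,0,0,0,0,0,0,0,0,0,0,0,0,0,0,0,0,0,0,0,0,0,0,0,0,0,0,0,0,0,0,0,0]' --newtons 50

```text
time: 5.8
position: [0.5189, -0.3795, 0.019]
tool_rot: [0.656, 0.755, 0.0, 0.0]
ft_force: [0.7, 1.2, -0.6]
grip_width: 0.0223
grip_force: 50.0
```

Emit:
send_rows --increments '[0,0,0,0,0,1,0,0,0,0,0,0,2,0,0,0,0,0,0,2,0,0,0,0,0,0,2,0,0,0,0,0,0,2,0,0,0,0,0,0,2,0,0,0,0,0,0,2,0,0,0,0,0,0,2,0,0,0,0,0,0,2,0,0,0,0,0,0,1,0,0,0,0,0,0,0,0]'

```text
time: 6.72
position: [0.5198, -0.3805, 0.2021]
tool_rot: [0.656, 0.755, -0.0, 0.003]
ft_force: [0.6, -0.8, -2.4]
grip_width: 0.0228
grip_force: 50.0
```

Emit:
send_rows --increments '[0,0,-0.022,-0.19,2.1,0,0,0,0,-0.022,-0.19,2.1,0,0,0,0,-0.022,-0.19,2.1,0,0,0,0,-0.022,-0.19,2.1,0,0,0,0,-0.022,-0.19,2.1,0,0,0,0,-0.022,-0.19,2.1,0,0,0,0,-0.022,-0.19,2.1,0,0,0,0,-0.022,-0.19,2.1,0,0,0,0,-0.022,-0.19,2.1,0,0,0,0,-0.022,-0.19,2.1,0,0,0,0,-0.022,-0.19,2.1,0,0,0,0,-0.022,-0.19,2.1,0,0,0,0,-0.022,-0.19,2.1,0,0,0,0,-0.022,-0.19,2.1,0,0,0,0,-0.022,-0.19,2.1,0,0,0,0,-0.022,-0.19,2.1,0,0,0,0,-0.022,-0.19,2.1,0,0,0,0,-0.022,-0.19,2.1,0,0,0,0,-0.022,-0.19,2.1,0,0,0,0,-0.022,-0.19,2.1,0,0]'

```text
time: 8.38
position: [0.4794, 0.0416, 0.1979]
tool_rot: [0.805, 0.593, -0.001, -0.001]
ft_force: [0.8, -0.2, -1.8]
grip_width: 0.0228
grip_force: 50.0
```

Emit:
send_rows --increments '[0,0,0,0,0,-1,0,0,0,0,0,0,-1,0,0,0,0,0,0,-1,0,0,0,0,0,0,0,0,0,0,0,0,0,0,0,0,0,0,0,0,0,0]'

```text
time: 8.88
position: [0.4806, 0.0405, 0.1688]
tool_rot: [0.805, 0.593, -0.0, -0.0]
ft_force: [0.6, -0.3, -1.1]
grip_width: 0.0233
grip_force: 50.0
```

```bash
python3 - <<'E'
from h import *
st()
C={}
for n in ('top','side','wrist'):
    k=C[n]=shot(n,n+'3')
    W=cloud(k);hsv=cv2.cvtColor(k['image'],cv2.COLOR_RGB2HSV)
    m=(W[...,2]>.13)&(W[...,2]<.24)&(abs(W[...,0]-.48)<.09)&(abs(W[...,1]-.04)<.15)&(hsv[...,1]>80)&(hsv[...,0]<25)
    Q=W[m]
    if len(Q)>10:
        d=Q-Q.mean(0);v=np.linalg.svd(d,full_matrices=False)[2][0];v*=np.sign(v[1])
        e=d@v; A=Q.mean(0)+v*e.min();B=Q.mean(0)+v*e.max()
        print(n,len(Q),cv2.minAreaRect((Q[:,:2]*1000).astype(np.float32)),'ends',A.round(4),B.round(4),'pitch',np.degrees(np.arcsin(v[2])).round(2),np.percentile(Q[:,2],[5,50,95]).round(4))
cv2.imwrite('pics/v3.png',np.hstack([cv2.resize(C['side']['image'][110:260,120:300,::-1],(400,333)),cv2.resize(C['wrist']['image'][:,:,::-1],(400,333))]))
E
```

```text
t 8.88 p [0.4806 0.0405 0.1688] yawy -17.2 z [-0.001  0.    -1.   ] F [ 0.6 -0.3 -1.1] M [-0.13  0.06  0.01] w 0.0233 g 50.0 q [-0.15  0.43  1.85 -0.    0.86  0.15]
top 434 ((470.0919494628906, -29.117168426513672), (93.18937683105469, 60.82624053955078), 87.47196960449219) ends [ 0.4464 -0.0734  0.1762] [0.4748 0.0163 0.1811] pitch 2.99 [0.1722 0.1786 0.1821]
side 313 ((483.85369873046875, 30.66962432861328), (200.9430389404297, 128.23275756835938), 39.10859298706055) ends [ 0.4456 -0.0783  0.1764] [0.5221 0.1429 0.1831] pitch 1.64 [0.1646 0.1768 0.2116]
wrist 12605 ((491.5359191894531, 76.89681243896484), (138.8022918701172, 40.594261169433594), 72.81317901611328) ends [0.4709 0.0107 0.1807] [0.5123 0.1433 0.1785] pitch -0.94 [0.174  0.18   0.1821]
```

View pics/v3.png

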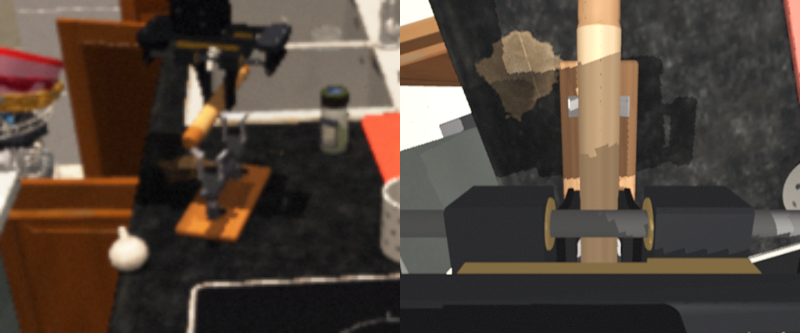

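The side view shows the pin level above the clips. The wrist view shows it lying along the stand between both finger pairs, top at 0.1805, so its axis is at 0.1685, equal to the TCP height. Descending to just above the lips.

Emit:
send_rows --increments '[0,0,0,0,0,-0.7,0,0,0,0,0,0,-0.7,0,0,0,0,0,0,-0.7,0,0,0,0,0,0,-0.7,0,0,0,0,0,0,-0.7,0,0,0,0,0,0,-0.7,0,0,0,0,0,0,0,0,0,0,0,0,0,0,0]' --newtons 60

```text
time: 9.7
position: [0.4803, 0.0406, 0.1263]
tool_rot: [0.805, 0.594, -0.001, -0.001]
ft_force: [0.1, 0.5, -1.0]
grip_width: 0.023
grip_force: 60.0
```

Emit:
send_rows --increments '[0,0,0,0,0,-0.2,0,0,0,0,0,0,-0.2,0,0,0,0,0,0,-0.2,0,0,0,0,0,0,0,0,0,0,0,0,0,0,0]'

```text
time: 10.12
position: [0.4807, 0.0405, 0.121]
tool_rot: [0.805, 0.593, 0.0, 0.0]
ft_force: [-0.1, 0.2, -2.3]
grip_width: 0.0225
grip_force: 60.0
```

Emit:
send_rows --increments '[0,0,0,0,0,-0.2,0,0,0,0,0,0,0,0,0,0,0,0,0,0,0]'

```text
time: 10.37
position: [0.4811, 0.0405, 0.1191]
tool_rot: [0.805, 0.594, 0.0, 0.0]
ft_force: [0.3, -0.0, -2.7]
grip_width: 0.0226
grip_force: 60.0
```

```bash
python3 -c "
from h import *
st()"
```

```text
t 10.37 p [0.4811 0.0405 0.1191] yawy -17.18 z [ 0.001 -0.    -1.   ] F [ 0.3 -0.  -2.7] M [-0.09  0.03  0.03] w 0.0226 g 60.0 q [-0.15  0.52  1.89 -0.    0.73  0.15]
```

Lateral force is near zero, so it is centred. Continuing in small steps.

Emit:
send_rows --increments '[0,0,0,0,0,-0.15,0,0,0,0,0,0,-0.15,0,0,0,0,0,0,0,0,0,0,0,0,0,0,0]'

```text
time: 10.7
position: [0.4813, 0.0404, 0.1166]
tool_rot: [0.805, 0.594, 0.001, 0.001]
ft_force: [0.1, -0.7, 5.4]
grip_width: 0.0226
grip_force: 60.0
```

Emit:
send_rows --increments '[0,0,0,0,0,-0.1,0,0,0,0,0,0,-0.1,0,0,0,0,0,0,0,0,0,0,0,0,0,0,0]'

```text
time: 11.03
position: [0.4814, 0.0405, 0.1151]
tool_rot: [0.805, 0.594, 0.001, 0.001]
ft_force: [-1.6, 0.0, 8.8]
grip_width: 0.0227
grip_force: 60.0
```

Emit:
send_rows --increments '[0,0,0,0,0,-0.1,0,0,0,0,0,0,-0.1,0,0,0,0,0,0,0,0,0,0,0,0,0,0,0]'

```text
time: 11.37
position: [0.4815, 0.0405, 0.1134]
tool_rot: [0.805, 0.594, 0.001, 0.001]
ft_force: [-1.5, 1.1, 11.9]
grip_width: 0.0227
grip_force: 60.0
```

Emit:
send_rows --increments '[0,0,0,0,0,-0.1,0,0,0,0,0,0,-0.1,0,0,0,0,0,0,0,0,0,0,0,0,0,0,0]'

```text
time: 11.7
position: [0.4815, 0.0405, 0.1113]
tool_rot: [0.805, 0.594, 0.001, 0.001]
ft_force: [-0.9, 0.6, 11.2]
grip_width: 0.0228
grip_force: 60.0
```

Emit:
send_rows --increments '[0,0,0,0,0,-0.1,0,0,0,0,0,0,-0.1,0,0,0,0,0,0,0,0,0,0,0,0,0,0,0]'

```text
time: 12.03
position: [0.4814, 0.0405, 0.1088]
tool_rot: [0.805, 0.594, 0.001, 0.001]
ft_force: [0.1, 0.0, 5.2]
grip_width: 0.0223
grip_force: 60.0
```

```bash
python3 -c "
from h import *
st()"
```

```text
t 12.03 p [0.4814 0.0405 0.1088] yawy -17.18 z [ 0.002 -0.    -1.   ] F [0.1 0.  5.2] M [-0.01  0.13  0.07] w 0.0223 g 60.0 q [-0.15  0.54  1.9   0.    0.7   0.15]
```

Lips passed, with force falling. Now I'll step to the rests.

Emit:
send_rows --increments '[0,0,0,0,0,-0.1,0,0,0,0,0,0,-0.1,0,0,0,0,0,0,0,0,0,0,0,0,0,0,0]'

```text
time: 12.37
position: [0.4812, 0.0405, 0.1057]
tool_rot: [0.805, 0.594, 0.0, 0.0]
ft_force: [2.1, -0.2, -2.3]
grip_width: 0.0225
grip_force: 60.0
```

Emit:
send_rows --increments '[0,0,0,0,0,-0.1,0,0,0,0,0,0,0,0,0,0,0,0,0,0,0]'

```text
time: 12.62
position: [0.4811, 0.0404, 0.1048]
tool_rot: [0.805, 0.593, 0.0, 0.0]
ft_force: [2.2, -0.2, -2.4]
grip_width: 0.0226
grip_force: 60.0
```

Emit:
send_rows --increments '[0,0,0,0,0,-0.1,0,0,0,0,0,0,0,0,0,0,0,0,0,0,0]'

```text
time: 12.87
position: [0.4812, 0.0404, 0.1043]
tool_rot: [0.805, 0.594, 0.0, 0.0]
ft_force: [2.2, -0.0, 2.0]
grip_width: 0.0226
grip_force: 60.0
```

Emit:
send_rows --increments '[0,0,0,0,0,-0.1,0,0,0,0,0,0,0,0,0,0,0,0,0,0,0]'

```text
time: 13.12
position: [0.4811, 0.0404, 0.1037]
tool_rot: [0.805, 0.594, 0.0, 0.0]
ft_force: [0.9, -0.2, 7.2]
grip_width: 0.0225
grip_force: 60.0
```

Emit:
send_rows --increments '[0,0,0,0,0,-0.1,0,0,0,0,0,0,0,0,0,0,0,0,0,0,0]'

```text
time: 13.37
position: [0.4812, 0.0404, 0.1032]
tool_rot: [0.805, 0.594, 0.001, 0.001]
ft_force: [-1.0, -0.1, 12.7]
grip_width: 0.0224
grip_force: 60.0
```

Emit:
send_rows --increments '[0,0,0,0,0,-0.1,0,0,0,0,0,0,0,0,0,0,0,0,0,0,0]'

```text
time: 13.62
position: [0.4812, 0.0404, 0.1027]
tool_rot: [0.805, 0.594, 0.001, 0.001]
ft_force: [-0.4, -0.2, 16.3]
grip_width: 0.0228
grip_force: 60.0
```

```bash
python3 - <<'E'
from h import *
st()
C={n:shot(n,n+'4') for n in ('side','wrist')}
cv2.imwrite('pics/v4.png',np.hstack([cv2.resize(C['side']['image'][130:240,150:270,::-1],(400,367),interpolation=2),cv2.resize(C['wrist']['image'][:,:,::-1],(400,367))]))
W=cloud(C['wrist']);hsv=cv2.cvtColor(C['wrist']['image'],cv2.COLOR_RGB2HSV)
a=np.radians(73);u=(W[...,0]-.481)*np.cos(a)+(W[...,1]-.04)*np.sin(a);v=-(W[...,0]-.481)*np.sin(a)+(W[...,1]-.04)*np.cos(a)
for u0 in (-.05,-.035,.03,.045,.06,.075,.09,.1,.112):
    m=(abs(u-u0)<.005)&(abs(v)<.004)&(W[...,2]<.15)&(W[...,2]>.09);print(u0,m.sum(),np.nanmedian(W[m][:,2]).round(4) if m.sum() else '')
m=(abs(v)<.008)&(W[...,2]>.1)&(W[...,2]<.13);print('u max',np.nanmax(u[m]))
W=cloud(C['side'])
u=(W[...,0]-.481)*np.cos(a)+(W[...,1]-.04)*np.sin(a);v=-(W[...,0]-.481)*np.sin(a)+(W[...,1]-.04)*np.cos(a)
m=(abs(v)<.01)&(W[...,2]>.09)&(W[...,2]<.13);print('side u',np.percentile(u[m],[0,1,99,100]).round(4))
E
```

```text
t 13.62 p [0.4812 0.0404 0.1027] yawy -17.18 z [ 0.002 -0.    -1.   ] F [-0.4 -0.2 16.3] M [-0.19  0.28  0.11] w 0.0228 g 60.0 q [-0.15  0.55  1.9  -0.    0.69  0.15]
-0.05 0 
-0.035 0 
0.03 406 0.115
0.045 439 0.1149
0.06 472 0.115
0.075 517 0.115
0.09 542 0.115
0.1 551 0.1143
0.112 0 
u max 0.1062871359410556
side u [-0.1217 -0.1211  1.3209  1.3441]
```

View pics/v4.png

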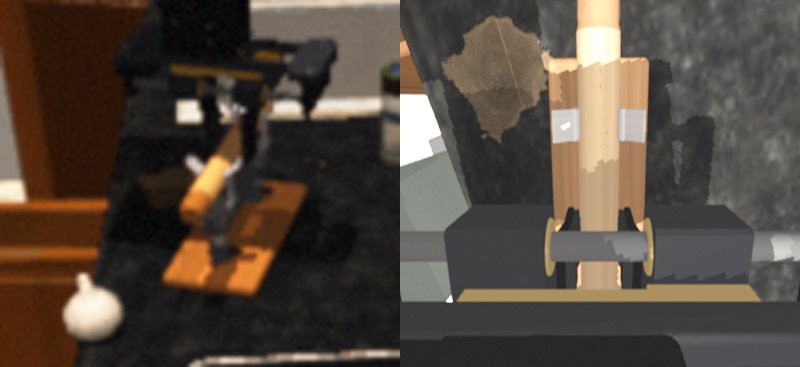

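The side view shows the pin down between the clip fingers. The wrist view confirms it is level: top at 0.115 all along, and its near end is at u = -0.121. The steep rise to 16 N at the rests means it is home. I'll ease the load, open and retreat.

Emit:
send_rows --increments '[0,0,0,0,0,0.15,0,0,0,0,0,0,0.1,0,0,0,0,0,0,0,0,0,0,0,0,0,0,0.5,0,0,0,0,0,0,0.8,0,0,0,0,0,0,0.8,0,0,0,0,0,0,0.8,0,0,0,0,0,0,0.8,0,0,0,0,0,0,0.8,0,0,0,0,0,0,0.8]'

```text
time: 14.55
position: [0.4804, 0.0406, 0.1032]
tool_rot: [0.805, 0.593, -0.0, -0.0]
ft_force: [0.8, -0.3, -0.1]
grip_width: 0.0618
grip_force: 0.0
```

Emit:
send_rows --increments '[0,0,0,0,0,0,0.8,0,0,0,0,0,0,0.8,0,0,0,0,0,0.5,0.8,0,0,0,0,0,0.5,0.8,0,0,0,0,0,1,0.8,0,0,0,0,0,1.5,0.8,0,0,0,0,0,2,0.8,0,0,0,0,0,2,0.8,0,0,0,0,0,2,0.8,0,0,0,0,0,2,0.8,0,0,0,0,0,2,0.8,0,0,0,0,0,0,0.8,0,0,0,0,0,0,0.8,0,0,0,0,0,0,0.8]'

```text
time: 15.72
position: [0.4801, 0.0406, 0.2382]
tool_rot: [0.805, 0.594, -0.0, -0.0]
ft_force: [-0.9, -0.4, -0.8]
grip_width: 0.0693
grip_force: 0.0
```

```bash
python3 - <<'E'
from h import *
st()
a=np.radians(73)
C={}
for n in ('wrist','side','top'):
    C[n]=shot(n,n+'5');W=cloud(C[n])
    u=(W[...,0]-.481)*np.cos(a)+(W[...,1]-.04)*np.sin(a);v=-(W[...,0]-.481)*np.sin(a)+(W[...,1]-.04)*np.cos(a)
    print(n,[(u0,np.percentile(W[m][:,2],90).round(4)) for u0 in (-.08,-.04,-.02,0,.02,.04,.08) if (m:=(abs(u-u0)<.008)&(abs(v)<.012)&(W[...,2]<.14)&(W[...,2]>.09)).sum()>3])
    m=(abs(v)<.009)&(abs(u)<.15)&(W[...,2]>.09)&(W[...,2]<.13);print(np.percentile(u[m],[0,1,99,100]).round(4))
cv2.imwrite('pics/v5.png',np.hstack([cv2.resize(C['side']['image'][130:240,150:270,::-1],(400,367),interpolation=2),cv2.resize(C['wrist']['image'][:,:,::-1],(400,367))]))
E
```

```text
t 15.72 p [0.4801 0.0406 0.2382] yawy -17.19 z [-0.001  0.    -1.   ] F [-0.9 -0.4 -0.8] M [-0.08  0.07 -0.03] w 0.0693 g 0.0 q [-0.15  0.33  1.77 -0.    1.04  0.15]
wrist [(-0.08, np.float64(0.1175)), (-0.04, np.float64(0.1173)), (-0.02, np.float64(0.1173)), (0, np.float64(0.1171)), (0.02, np.float64(0.1171)), (0.04, np.float64(0.1172)), (0.08, np.float64(0.1172))]
[-0.1168 -0.1118  0.1179  0.1197]
side [(-0.08, np.float64(0.1151)), (-0.04, np.float64(0.1159)), (-0.02, np.float64(0.1147)), (0, np.float64(0.1144)), (0.02, np.float64(0.1147)), (0.04, np.float64(0.115)), (0.08, np.float64(0.1149))]
[-0.1233 -0.1226  0.1124  0.1171]
top [(-0.08, np.float64(0.1174)), (-0.04, np.float64(0.117)), (-0.02, np.float64(0.1172)), (0, np.float64(0.1172))]
[-0.1184 -0.1172 -0.0038 -0.0024]
```

View pics/v5.png

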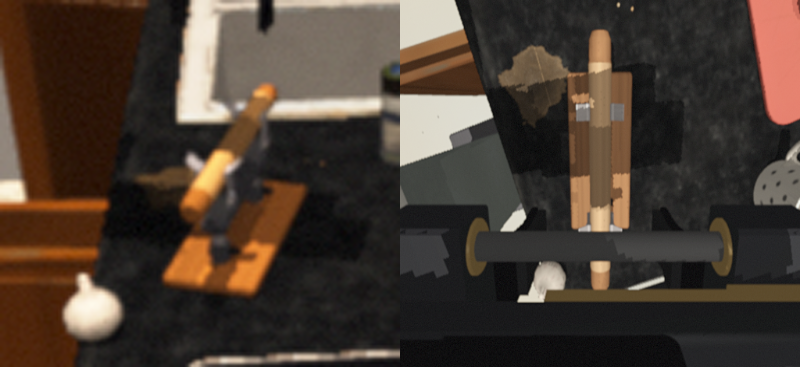

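The pin stays clipped after release. It is level, with its top at 0.117 and its axis at 0.105, which matches home. Ends are at about ±0.12 m, and nothing else has moved.

```bash
python3 -c "
from rig import robot
print(robot.hand_in())"
```

```text
the job is handed in; nothing more can be done
None
```

The rolling pin is clipped level and centred in the stand, fully home on its rests with a highest force reading of about 16 N; the arm let go and moved clear, the camera views showed nothing else disturbed, and the job is handed in at about 16 s.

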